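# Clear the wheel chest's lid and hold it open

## Robot

A 7-joint arm with a two-finger parallel gripper is mounted at the origin on the work surface. World frame = base frame: x ahead of the robot, y to its left, z up, the work surface at z = 0. Lengths are in m, angles in rad, forces in N, time in s.
With the tool pointing down it reaches from about 0.425 to 0.875 m from the base axis. Payload 8.4 kg.
Tool frame: the origin (TCP) lies at the very end of the fingers, on their centre line; the grasp point (between the pads) lies 19 mm behind it; z points along the fingers, y is the line along which they close (so a half turn about z gives the same grasp; the last joint's range is limited). The gripper opens to 85 mm and grips with 20 to 120 N. Pads are 22 mm wide; open, the fingers measure 114 mm over their backs; the gripper's body (76 mm by 85 mm) begins 54 mm behind the grasp point. The pads swing forward as they close: fully open they stand 13 mm farther back than shut.
Start: joints at [1.162, 0.333, 0.04, 1.465, -0.013, 1.343, -0.059], TCP at [0.198, -0.619, 0.231] pointing down, gripper open.
Joint ranges: [-2.58, 2.58], [-0.38, 2.09], [-1.3, 1.39], [0.25, 2.4], [-1.5, 4.64], [0.08, 2.09], [-2.65, 2.65]. Speed limits (rad/s): [2.22, 2.22, 2.79, 2.79, 3.14, 3.14, 3.14].

## Interface

Orientations are given as a unit quaternion [w, x, y, z].
In Python, from bench import ctrl gives the robot as it stands.
- The arm moves only by the shell command python3 -m crank 'ROWS'. ROWS is JSON, one flat list of numbers, 5 for each row, row after row: the shift along the tool's x, y, z each as a share of 12 cm, from -1 to 1, then the turn about the tool's z as a share of 360 degrees, from -1 to 1, then the closure, from -1 (fully open) to 1 (shut). In form: [tx, ty, tz, yaw, gripper, tx, ty, tz, yaw, gripper, ...]. A call has 1 to 20 rows; each row shifts and turns the commanded pose from where the row before left it, along the tool's axes as they then stand; what a row does not reach is not made up. A row lasts 1/8 s, in which the tool goes at most 62.5 mm and 10.7 degrees, less where a joint would pass 70% of its speed; a pose out of reach is approached as far as the arm can. A call with a number of a shift or a turn outside -1 to 1 is refused whole. A call with a gripper value outside its range is refused whole. The fingers move at their own pace and stop on an object; the grip force is fixed at half the most. Time passes only in rows, so rows that do not move let the fingers close. It gives the time, the measured TCP pose, the force, the opening and the grip force at its end, in the units of the state.
- ctrl.read_state(): the state, without advancing time (a new reading comes with each control period).
- ctrl.capture(name): name is "scene" or "top"; returns a dict with "frame" (420x560x3 uint8, blue, green, red), "range_z" (420x560 float32, m along the optical axis (not along the pixel's ray), 0 where there is no reading), "vfov" (degrees; the focal length in pixels is half the picture's height over the tangent of half this angle, whatever the lens; pixels are square), "cx", "cy" (the principal point, pixels), "dist" ([k1, k2, p1, p2, k3] as OpenCV has them; the pictures are not rectified), "R" (3x3) and "t" (3): a world point X has camera coordinates R X + t. Camera axes: x right, y down, z forward; pixel columns grow to the right and rows downward; lengths in m; the calibration is good to about 2 mm. A picture is of the moment at which its call begins.
- ctrl.close_job(): hands the job in; it is judged then, once.
Trained networks look in the newest picture that a camera, given by its name, has taken for a name from the list of things; names that differ only in an ending like _2 or _b are one class to them, and where a whole thing is asked for, a point or a joint stands for the part that bears it (a point fixed in the world has none). Each returns a list of dicts, best first, with "conf" (0 to 1); they miss things now and then, are a little off and sometimes report something else, mostly with a low value. They report only what shows in the picture. A call takes as long as a camera call. They do not tell look-alikes from the thing itself.
- ctrl.trace(camera, target): "mask" (420x560 bool, what is visible of it) and "uv" ([column, row] in pixels, amid what is visible of it).
- ctrl.pinpoint(camera, target): "uv" ([column, row] in pixels: a listed point, or the origin of a listed thing).
The state is a dict: "time_s": time; "joint_positions": joint angles; "qvel": joint speeds; "effort": joint torques, N m; "position": TCP position; "tool_rot": TCP orientation; "wrist_force": force on the tool from outside, world axes, zero at the start; "moment": the same for the moment, N m; "opening": opening from 0.0 (shut) to 1.0 (fully open); "gripper_force": force on a finger pad.
Only numpy, scipy, OpenCV 4.12 (cv2) and the standard library are available. Lean on these libraries where they do the work, as an engineer would, in place of code of your own. Each camera call takes 0.05 s, during which the arm holds its last target. There are 200 camera calls.

## Task

Three wood offcuts have been left on the shut lid of the dark wooden wheel chest. With the lid still shut, put all three into the open sheet-steel bin, then raise the lid and hold it open at 50 degrees so that a colleague can pick a grinding wheel; it falls shut when let go, so finish while still holding it there. Leave everything else on the bench where it stands.

Things in the scene. Friction and masses are not known exactly. Their poses are not given: they have to be found in the camera images.
- chest: Dark wooden chest fixed to the bench: 170 mm deep (its x), 280 wide (its y), 85 high without its lid. Origin: centre of its underside, on the bench; x points from handle side to hinge side. Its yaw varies. The shut lid's top is level, 97 mm above the bench, 180 by 290 mm, flat but for two dark steel hinge plates by the hinge edge.
- lid (a joint): Opening angle of the chest's lid, rad: 0 shut (start), growing as the handle side rises; stop at 1.3. 50 degrees is 0.873. The hinge line runs along the chest's y. The lid (wood, 12 mm thick, about 0.5 kg with handle) has no spring or brake: it falls shut from any angle; lifting it at the handle takes about 1.5 to 3 N.
- lid_handle (a point): Middle of the round steel bar (diameter 10 mm, along the chest's y, 100 mm between its two arms) that is the lid's handle. Its axis is 225 mm from the hinge line and 6 mm above the lid's underside. Lid shut: 140 mm from the chest's centre on its -x side, 91 mm above the bench, 42 mm of open gap between bar and lid edge, free space below. It moves and turns with the lid.
- lid_hinge (a point): Middle of the lid's hinge line: 85 mm from the chest's centre on its +x side, 85 mm above the bench.
- offcut_long: Loose pale wood offcut on the lid, an oblong block 28 mm (its x) by 48 mm (its y) by 26 mm high, about 25 g. Origin: centre of its underside. It starts flat, its x within 0.35 rad of the chest's x.
- offcut_step: Loose pale wood offcut on the lid, a stepped block 34 mm (its x) by 36 mm (its y), about 20 g: 14 mm high on its +y half, 26 mm on its -y half (the step runs along its x). Origin: centre of its underside. It starts flat, its x within 0.35 rad of the chest's x.
- offcut_round: Loose stump of pale dowel standing on end on the lid, 30 mm diameter, 30 mm high, about 20 g. Origin: centre of its underside.
- bin: Open-topped sheet-steel waste bin, empty at the start, fixed to the bench: outside 200 mm (its x) by 160 mm (its y) by 100 mm high, walls 4 mm. Origin: centre of its underside, on the bench top; z up. It stands to the left or the right of the chest; the pine block stands on the other side.
- block: Pine block, fixed to the bench, 190 mm (its x) by 140 mm (its y) by 70 mm high; origin at the centre of its underside. A glass tumbler stands on it.
- tumbler: Bystander: glass tumbler standing on the pine block, 68 mm across, 85 mm high. Origin: centre of its underside.
- stopper: Bystander: glass decanter stopper, 40 mm across and 50 mm high, standing on the bench close behind the chest. Origin: centre of its underside.
- stone: Bystander: grey dressing stone, 50 by 100 by 22 mm high, lying on the robot's side of the chest. Origin: centre of its underside.
- brush: Bystander: flat paint brush lying on the robot's side of the chest, about 200 mm long. Origin: on the bench under its middle.
- jar: Bystander: amber glass jar with a white cap, 80 mm across, 90 mm high, close behind the chest. Origin: centre of its underside.
- can: Bystander: bare metal can, 70 mm across, 100 mm high, at the back on the right. Origin: centre of its underside.
- mug: Bystander: white mug, 76 mm across without its handle, 90 mm high, at the back on the left. Origin: centre of its underside.
There are look-alikes about, which are no part of the job. What is shaped like the offcut_round but purple or turquoise is not meant.

How it is judged:
By the outcome, as a careful person would: the job done as asked, in the order asked, and still so for the second after the job is handed in, while the arm keeps its last pose, push and grip.
It also fails if it takes over 72 s, if anything falls off the work surface, if the arm or the gripper's body presses on something with over 40 N, if the wrist force passes 120 N, or if a joint passes its speed limit or range.

## Working session

There is one attempt and no reset: what is moved stays moved. The work goes in short steps, Python scripts to look and compute and a shell command to move; the robot and the scene stay as the last step left them, time stands still between calls to the robot, and variables do not carry over. Pictures are saved under pics/ and viewed, at most 10 in all, crops included, and the job is handed in when it is done.

```bash
mkdir -p pics; ls
cat > h.py <<'E'
import numpy as np, cv2
from bench import ctrl
def cam(n):
    c=ctrl.capture(n); f=c["frame"].shape[0]/2/np.tan(np.radians(c["vfov"])/2)
    c["K"]=np.array([[f,0,c["cx"]],[0,f,c["cy"]],[0,0,1.]]); c["R"]=np.array(c["R"]);c["t"]=np.array(c["t"]);c["dist"]=np.array(c["dist"],float);return c
def rays(c,uv):
    p=cv2.undistortPoints(np.array(uv,float).reshape(-1,1,2),c["K"],c["dist"]).reshape(-1,2)
    return np.c_[p,np.ones(len(p))]
def at_z(c,uv,z):
    d=rays(c,uv)@c["R"]; o=-c["R"].T@c["t"]
    return o+d*((z-o[2])/d[:,2])[:,None]
def cloud(c,mask):
    v,u=np.nonzero(mask&(c["range_z"]>0)); z=c["range_z"][v,u]
    return (rays(c,np.c_[u,v])*z[:,None]-c["t"])@c["R"]
E
python3 - <<'E'
from h import *
for n in("top","scene"):
    c=cam(n); cv2.imwrite(f"pics/{n}1.png",c["frame"])
    print(n,-c["R"].T@c["t"])
    for t in "chest lid_handle lid_hinge offcut_long offcut_step offcut_round bin block tumbler stopper jar stone brush".split():
        for r in ctrl.pinpoint(n,t)[:3]:
            z={"lid_handle":.091,"lid_hinge":.085,"offcut_long":.097,"offcut_step":.097,"offcut_round":.097,"tumbler":.07}.get(t,0)
            print(t,round(r["conf"],2),np.round(r["uv"]),at_z(c,[r["uv"]],z)[0].round(3))
s=ctrl.read_state();print(s)
E
```

```text
pics
top [0.35929203 0.00658141 1.39354922]
chest 0.81 [283. 209.] [ 0.599 -0.019  0.   ]
lid_handle 0.9 [282. 255.] [ 0.456 -0.015  0.091]
lid_hinge 0.72 [223. 290.] [0.361 0.145 0.085]
lid_hinge 0.64 [288. 174.] [ 0.683 -0.032  0.085]
offcut_long 0.45 [257. 196.] [0.618 0.054 0.097]
offcut_long 0.36 [388. 170.] [ 0.692 -0.307  0.097]
offcut_step 0.77 [312. 224.] [ 0.542 -0.097  0.097]
offcut_round 0.7 [291. 202.] [ 0.6   -0.04   0.097]
offcut_round 0.58 [152. 230.] [0.521 0.338 0.097]
offcut_round 0.54 [234. 157.] [0.728 0.119 0.097]
bin 0.81 [403. 248.] [ 0.487 -0.369  0.   ]
block 0.66 [154. 239.] [0.507 0.355 0.   ]
tumbler 0.85 [155. 232.] [0.518 0.337 0.07 ]
stopper 0.49 [317. 173.] [ 0.709 -0.121  0.   ]
jar 0.66 [261. 157.] [0.755 0.048 0.   ]
stone 0.56 [223. 292.] [0.357 0.152 0.   ]
brush 0.98 [313. 292.] [ 0.357 -0.105  0.   ]
scene [1.00829204 0.23267048 0.86749766]
chest 0.77 [252. 233.] [ 0.592 -0.032  0.   ]
lid_handle 0.57 [282. 168.] [ 0.457 -0.022  0.091]
lid_hinge 0.91 [225. 247.] [ 0.684 -0.039  0.085]
offcut_long 0.81 [282. 231.] [0.606 0.052 0.097]
offcut_step
[... 664 characters left out ...]
ositions': array([ 1.16180497,  0.33320155,  0.03988265,  1.46544253, -0.01342667,
        1.34330987, -0.0585089 ]), 'qvel': array([ 0.00119543, -0.00037884, -0.00033816,  0.00050744,  0.00085931,
        0.00121489,  0.0010767 ]), 'effort': array([ 2.35625039e-04, -6.58299637e+01,  1.36324648e+00, -4.05819762e+01,
        1.67006609e-02,  2.91616976e-03,  1.90423080e-06]), 'position': array([ 0.19814862, -0.61900641,  0.2312858 ]), 'tool_rot': array([-5.09539847e-05,  9.88029917e-01,  1.54262374e-01,  8.96320743e-06]), 'wrist_force': array([ 0.13859509,  0.27204495, -0.44051547]), 'moment': array([ 0.04792261, -0.02787639,  0.00556789]), 'gripper_force': 0.0, 'opening': 1.0000466547011138}
```

View pictures.

View pics/top1.png

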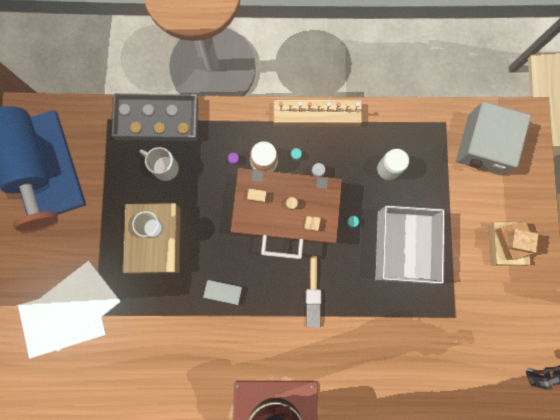

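View pics/scene1.png

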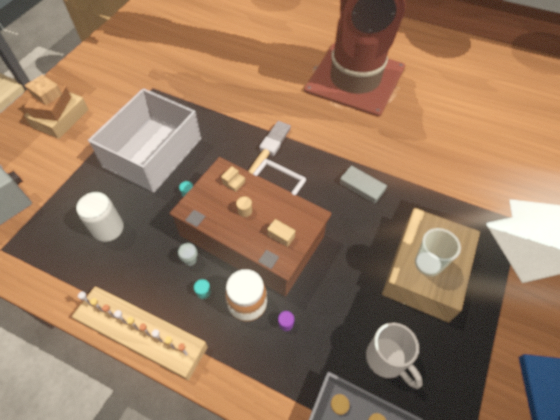

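Run:
```python
from h import *
c=cam("top")
for t,uv0,zr in(("offcut_long",(257,196),(.115,.14)),("offcut_step",(312,224),(.105,.14)),("offcut_round",(291,202),(.115,.14)),("lid",(283,209),(.085,.105)),("bin",(403,248),(.09,.11)),("lid_handle",(282,255),(.08,.11))):
    for r in ctrl.trace("top",t)[:3]:
        if np.hypot(*(np.array(r["uv"])-uv0))>25: continue
        p=cloud(c,r["mask"]); q=p[(p[:,2]>zr[0])&(p[:,2]<zr[1])]
        if len(q)<5: print(t,len(p),p[:,2]);continue
        b=cv2.minAreaRect((q[:,:2]*1000).astype(np.float32))
        print(t,round(r["conf"],2),np.round(r["uv"]),len(q),q.mean(0).round(4),np.round(b[0]),np.round(b[1]),round(b[2],1))
        if t=="offcut_step":
            for lo,hi in((.1,.1175),(.1175,.14)): 
                w=p[(p[:,2]>lo)&(p[:,2]<hi)];print(len(w),w.mean(0).round(4) if len(w) else "")
```

```text
offcut_long 0.73 [253. 194.] 187 [0.6164 0.0557 0.1236] [617.  56.] [48. 28.] 82.9
offcut_step 0.72 [311. 222.] 177 [ 0.5412 -0.0954  0.1175] [542. -95.] [36. 34.] 79.1
96 [ 0.5424 -0.0875  0.1112]
86 [ 0.54   -0.1041  0.1236]
offcut_round 0.55 [293. 202.] 100 [ 0.5946 -0.0397  0.1274] [595. -40.] [27. 30.] 37.5
bin 0.66 [411. 249.] 514 [ 0.4863 -0.3714  0.0981] [ 489. -370.] [162. 202.] 86.7
```

```bash
cat > g.py <<'E'
import sys
from h import *
def go(x,y,z,psi=None):
    s=ctrl.read_state(); w,a,b,_=s["tool_rot"]; cur=2*np.arctan2(b,a); p=s["position"]
    psi=cur if psi is None else psi; d=np.array([x,y,z])-p
    turn=-((psi-cur+np.pi)%(2*np.pi)-np.pi)/2/np.pi
    print("yaw",cur.round(3),"turn",round(turn,4),"shares after turn",np.round([(d[0]*np.cos(psi)+d[1]*np.sin(psi))/.12,(d[0]*np.sin(psi)-d[1]*np.cos(psi))/.12,-d[2]/.12],3),"pos",p.round(4),"F",s["wrist_force"].round(1),"op",round(float(s["opening"]),3),"t",s["time_s"])
if __name__=="__main__": go(*map(float,sys.argv[1:]))
E
python3 -m crank '[0,0,0,-0.0284,-0.05, 0,0,0,-0.0284,-0.05, 0,0,0,-0.0284,-0.05, 0,0,0,-0.0284,-0.05, 0,0,0,-0.0284,-0.05, 0,0,0,-0.0284,-0.05, 0.2,0.083,0,0,-0.05, 0.4,0.166,0,0,-0.05, 0.4,0.166,0,0,-0.05, 0.4,0.166,0,0,-0.05, 0.4,0.166,0,0,-0.05, 0.4,0.166,0,0,-0.05]'; python3 g.py .542 -.095 .17 1.38
```

```text
time_s: 3.25
position: [0.3564, -0.3791, 0.2316]
tool_rot: [0.0, 0.771, 0.637, -0.0]
wrist_force: [0.1, -0.7, -0.2]
opening: 0.521
gripper_force: 0.0
yaw 1.38 turn 0.0 shares after turn [2.618 1.069 0.513] pos [ 0.3564 -0.3791  0.2316] F [ 0.1 -0.7 -0.2] op 0.521 t 3.25
```

```bash
python3 -m crank '[0.4,0.166,0.05,0,-0.05, 0.4,0.166,0.05,0,-0.05, 0.4,0.166,0.05,0,-0.05, 0.4,0.166,0.05,0,-0.05, 0.4,0.166,0.1,0,-0.05, 0.3,0.12,0.1,0,-0.05, 0.2,0.08,0.1,0,-0.05,0,0,0,0,-0.05]'; python3 g.py .542 -.095 .10 1.38
python3 - <<'E'
from h import *
c=cam("scene"); cv2.imwrite("pics/s2.png",cv2.resize(c["frame"][100:310,140:420],None,fx=2.5,fy=2.5))
E
```

```text
time_s: 4.25
position: [0.5341, -0.107, 0.1705]
tool_rot: [-0.001, 0.77, 0.638, 0.0]
wrist_force: [-0.2, -0.1, 0.8]
opening: 0.523
gripper_force: 0.0
yaw 1.384 turn 0.0006 shares after turn [0.111 0.046 0.588] pos [ 0.5341 -0.107   0.1705] F [-0.2 -0.1  0.8] op 0.523 t 4.25
```

View pics/s2.png

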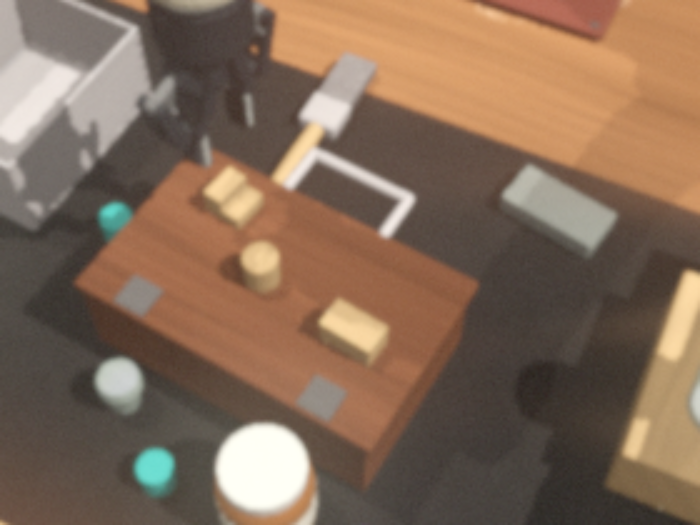

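```bash
python3 - <<'E'
from h import *
c=cam("scene"); print(cv2.projectPoints(np.array([[.534,-.107,.17],[.534,-.107,.176]]),cv2.Rodrigues(c["R"])[0],c["t"],c["K"],c["dist"])[0].squeeze())
E
python3 -m crank '[0.11,0.046,0,0,-0.05,0,0,0.2,0,-0.05,0,0,0.1,0,-0.05,0,0,0,0,-0.05]'; python3 g.py .542 -.095 .10 1.38
```

```text
[[228.64319087 156.8353943 ]
 [228.37573855 154.96170938]]
time_s: 4.85
position: [0.5412, -0.0976, 0.1347]
tool_rot: [-0.001, 0.771, 0.636, -0.0]
wrist_force: [-0.2, -0.0, -0.4]
opening: 0.525
gripper_force: 0.0
yaw 1.38 turn -0.0 shares after turn [0.022 0.002 0.29 ] pos [ 0.5412 -0.0976  0.1347] F [-0.2 -0.  -0.4] op 0.525 t 4.85
```

```bash
python3 -m crank '[0.02,0,0.15,0,-0.05,0,0,0.14,0,-0.05,0,0,0,0,-0.05,0,0,0,0,1,0,0,0,0,1,0,0,0,0,1,0,0,0,0,1,0,0,-0.2,0,1,0,0,-0.4,0,1,0,0,0,0,1]'; python3 g.py .53 -.37 .165
```

```text
time_s: 6.1
position: [0.5444, -0.0951, 0.1763]
tool_rot: [0.003, 0.771, 0.637, 0.002]
wrist_force: [0.2, 0.1, -1.1]
opening: 0.38
gripper_force: 59.6
yaw 1.38 turn -0.0 shares after turn [-2.272  0.315  0.094] pos [ 0.5444 -0.0951  0.1763] F [ 0.2  0.1 -1.1] op 0.38 t 6.1
```

```bash
python3 -m crank '[-0.25,0.035,0,0,1,-0.4,0.055,0,0,1,-0.4,0.055,0,0,1,-0.4,0.055,0,0,1,-0.4,0.055,0,0,1,-0.3,0.04,0,0,1,-0.12,0.02,0,0,1,0,0,0,0,1,0,0,0.3,0,1,0,0,0.35,0,1,0,0,0.2,0,1,0,0,0,0,1,0,0,0,0,0.05,0,0,0,0,-0.05,0,0,0,0,-0.05]'; python3 g.py .617 .056 .17 1.45
```

```text
time_s: 7.98
position: [0.5283, -0.3699, 0.0716]
tool_rot: [0.001, 0.771, 0.637, 0.0]
wrist_force: [0.6, -0.1, -0.2]
opening: 0.528
gripper_force: 0.0
yaw 1.38 turn -0.0111 shares after turn [ 3.612  0.306 -0.82 ] pos [ 0.5283 -0.3699  0.0716] F [ 0.6 -0.1 -0.2] op 0.528 t 7.975
```

```bash
python3 -m crank '[0,0,-0.35,-0.0111,-0.05,0,0,-0.45,0,-0.05,0.3,0.025,-0.05,0,-0.05,0.45,0.038,0,0,-0.05,0.45,0.038,0,0,-0.05,0.45,0.038,0,0,-0.05,0.45,0.038,0,0,-0.05,0.45,0.038,0,0,-0.05,0.45,0.038,0,0,-0.05,0.4,0.035,0,0,-0.05,0.2,0.02,0,0,-0.05,0,0,0,0,-0.05,0,0,0,0,-0.05]'; python3 g.py .617 .056 .10 1.45
python3 - <<'E'
from h import *
c=cam("top")
for t in("offcut_long","offcut_step","offcut_round"):
    for r in ctrl.trace("top",t)[:4]:
        p=cloud(c,r["mask"]); print(t,round(r["conf"],2),np.round(r["uv"]),np.median(p,0).round(3))
E
```

```text
time_s: 9.6
position: [0.6165, 0.0535, 0.1727]
tool_rot: [0.0, 0.749, 0.663, -0.0]
wrist_force: [0.3, -0.2, -0.6]
opening: 0.525
gripper_force: 0.0
yaw 1.449 turn -0.0001 shares after turn [0.021 0.002 0.606] pos [0.6165 0.0535 0.1727] F [ 0.3 -0.2 -0.6] op 0.525 t 9.6
offcut_step 0.54 [406. 234.] [ 0.527 -0.368  0.022]
offcut_round 0.67 [349. 220.] [ 0.559 -0.217  0.03 ]
offcut_round 0.46 [297. 154.] [ 0.758 -0.056  0.029]
```

Step is in the bin. Now the long one.

```bash
python3 -m crank '[0.02,0,0.2,0,-0.05,0,0,0.25,0,-0.05,0,0,0.15,0,-0.05,0,0,0,0,-0.05,0,0,0,0,1,0,0,0,0,1,0,0,0,0,1,0,0,0,0,1,0,0,-0.25,0,1,0,0,-0.4,0,1,0,0,-0.05,0,1,0,0,0,0,1]'; python3 g.py .455 -.37 .175
```

```text
time_s: 11.3
position: [0.6168, 0.057, 0.1848]
tool_rot: [0.0, 0.748, 0.663, 0.0]
wrist_force: [-0.0, 0.3, -0.8]
opening: 0.317
gripper_force: 58.9
yaw 1.45 turn -0.0 shares after turn [-3.695 -0.91   0.081] pos [0.6168 0.057  0.1848] F [-0.   0.3 -0.8] op 0.317 t 11.3
```

```bash
python3 -m crank '[-0.2,-0.05,0,0,1,-0.4,-0.1,0,0,1,-0.4,-0.1,0,0,1,-0.4,-0.1,0,0,1,-0.4,-0.1,0,0,1,-0.4,-0.1,0,0,1,-0.4,-0.1,0,0,1,-0.4,-0.1,0,0,1,-0.4,-0.1,0,0,1,-0.2,-0.04,0,0,1,-0.09,-0.02,0,0,1,0,0,0,0,1,0,0,0.35,0,1,0,0,0.35,0,1,0,0,0.2,0,1,0,0,0,0,1,0,0,0,0,0.05,0,0,0,0,-0.05,0,0,0,0,-0.05]'; python3 g.py .595 -.04 .17
```

```text
time_s: 13.68
position: [0.4555, -0.3697, 0.0775]
tool_rot: [0.001, 0.748, 0.663, 0.0]
wrist_force: [-0.7, -0.2, 0.6]
opening: 0.53
gripper_force: 0.0
yaw 1.45 turn -0.0 shares after turn [ 2.867  0.823 -0.77 ] pos [ 0.4555 -0.3697  0.0775] F [-0.7 -0.2  0.6] op 0.53 t 13.675
```

```bash
python3 -m crank '[0,0,-0.35,0,-0.05,0,0,-0.45,0,-0.05,0.27,0.073,0,0,-0.05,0.4,0.115,0,0,-0.05,0.4,0.115,0,0,-0.05,0.4,0.115,0,0,-0.05,0.4,0.115,0,0,-0.05,0.4,0.115,0,0,-0.05,0.4,0.115,0,0,-0.05,0.2,0.06,0,0,-0.05,0,0,0,0,-0.05,0,0,0,0,-0.05]'; python3 g.py .595 -.04 .10
python3 - <<'E'
from h import *
c=cam("top"); cv2.imwrite("pics/t3.png",cv2.resize(c["frame"][130:300,200:460],None,fx=3,fy=3))
c=cam("scene")
for r in ctrl.trace("scene","offcut_round")[:4]:
    p=cloud(c,r["mask"]); print(round(r["conf"],2),np.round(r["uv"]),np.median(p,0).round(3), np.ptp(p[:,1]), p[:,1].mean())
E
```

```text
time_s: 15.18
position: [0.5943, -0.0405, 0.1726]
tool_rot: [0.0, 0.749, 0.663, -0.0]
wrist_force: [0.8, -1.2, -1.8]
opening: 0.527
gripper_force: 0.0
yaw 1.449 turn -0.0 shares after turn [0.005 0.005 0.605] pos [ 0.5943 -0.0405  0.1726] F [ 0.8 -1.2 -1.8] op 0.527 t 15.175
0.74 [288. 321.] [0.751 0.129 0.028] 0.02975045555317593 0.12907602146999217
0.7 [244. 204.] [ 0.602 -0.038  0.125] 0.028676715852279672 -0.038548227266275485
0.7 [206. 287.] [ 0.764 -0.053  0.028] 0.030236528513721127 -0.05416300575265501
0.46 [187. 186.] [ 0.565 -0.222  0.03 ] 0.03946986127866872 -0.22252450675577737
```

View pics/t3.png

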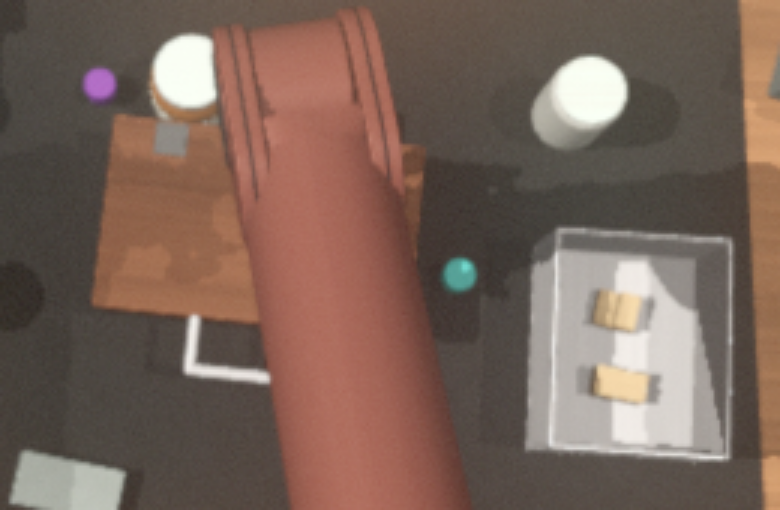

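Both offcuts lie in the bin (crop (618,310) and (622,384)); the arm hides the round one. I'll grasp that next.

```bash
python3 -m crank '[0.01,0.005,0.2,0,-0.05,0,0,0.25,0,-0.05,0,0,0.15,0,-0.05,0,0,0,0,-0.05,0,0,0,0,1,0,0,0,0,1,0,0,0,0,1,0,0,0,0,1,0,0,-0.25,0,1,0,0,-0.4,0,1,0,0,-0.05,0,1,0,0,0,0,1]'; python3 g.py .49 -.335 .175
```

```text
time_s: 16.82
position: [0.5953, -0.0383, 0.1847]
tool_rot: [0.0, 0.748, 0.663, 0.0]
wrist_force: [-0.8, 0.1, -0.3]
opening: 0.33
gripper_force: 59.2
yaw 1.45 turn -0.0 shares after turn [-2.56  -0.574  0.081] pos [ 0.5953 -0.0383  0.1847] F [-0.8  0.1 -0.3] op 0.33 t 16.825
```

```bash
python3 -m crank '[-0.2,-0.05,0,0,1,-0.4,-0.09,0,0,1,-0.4,-0.09,0,0,1,-0.4,-0.09,0,0,1,-0.4,-0.09,0,0,1,-0.4,-0.09,0,0,1,-0.25,-0.05,0,0,1,-0.11,-0.02,0,0,1,0,0,0,0,1,0,0,0.35,0,1,0,0,0.35,0,1,0,0,0.1,0,1,0,0,0,0,1,0,0,0,0,0.05,0,0,0,0,-0.05,0,0,0,0,-0.05]'; python3 g.py .457 -.02 .19 1.49
python3 - <<'E'
from h import *
c=cam("top")
for r in ctrl.pinpoint("top","lid_handle")+ctrl.pinpoint("top","lid_hinge"): print(r["conf"],at_z(c,[r["uv"]],.089)[0].round(3))
cv2.imwrite("pics/t4.png",cv2.resize(c["frame"][150:280,220:350],None,fx=4,fy=4,interpolation=cv2.INTER_CUBIC))
g=c["range_z"].copy(); v,u=np.mgrid[150:280,220:350]; m=np.zeros(g.shape,bool); m[150:280,220:345]=1
p=cloud(c,m); q=p[(p[:,2]>.09)&(p[:,2]<.102)&(p[:,0]>.495)&(p[:,0]<.69)&(abs(p[:,1])<.2)]
print(len(q),cv2.minAreaRect((q[:,:2]*1000).astype(np.float32)),np.median(q[:,2]))
b=p[(p[:,2]>.075)&(p[:,2]<.105)&(p[:,0]>.43)&(p[:,0]<.475)]; print(len(b),b.mean(0) if len(b) else "", np.polyfit(b[:,1],b[:,0],1) if len(b)>3 else "", b[:,1].min() if len(b) else "",b[:,1].max() if len(b) else "")
E
```

```text
time_s: 18.82
position: [0.4908, -0.3352, 0.0894]
tool_rot: [0.001, 0.748, 0.663, 0.0]
wrist_force: [-0.4, -0.0, 0.3]
opening: 0.527
gripper_force: 0.0
yaw 1.45 turn -0.0064 shares after turn [ 2.596 -0.493 -0.838] pos [ 0.4908 -0.3352  0.0894] F [-0.4 -0.   0.3] op 0.527 t 18.825
0.6 [ 0.458 -0.017  0.089]
0.82 [ 0.679 -0.037  0.089]
6384 ((587.918212890625, -25.934066772460938), (289.830322265625, 195.25216674804688), 84.27003479003906) 0.09744345052114975
178 [ 0.45992293 -0.01638439  0.09564496] [0.06194888 0.46093792] -0.06943855110437076 0.039443198317369435
```

View pics/t4.png

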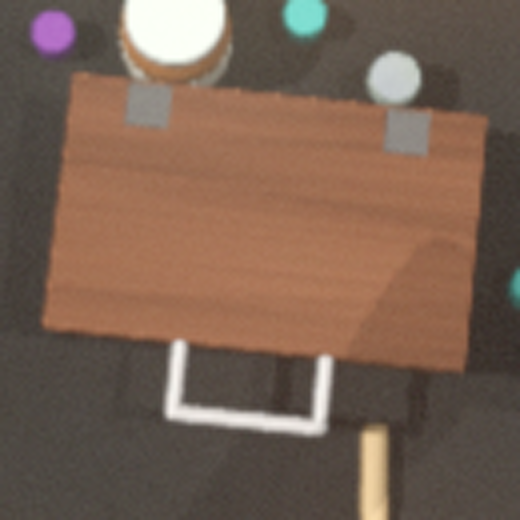

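Lid is clear: bar centre is at crop (247,420), hinge plates at (148,105) and (408,132). Chest yaw is about -0.10. Next I move above the handle.

```bash
python3 -m crank '[0,0,-0.3,-0.0032,0.2,0,0,-0.4,0,0.2,0.25,-0.046,0,0,0.2,0.4,-0.073,0,0,0.2,0.4,-0.073,0,0,0.2,0.4,-0.073,0,0,0.2,0.4,-0.073,0,0,0.2,0.4,-0.073,0,0,0.2,0.24,-0.05,0,0,0.2,0.1,-0.02,0,0,0.2,0,0,0,0,0.2,0,0,0,0,0.2]'; python3 g.py .4575 -.017 .075 1.47
python3 - <<'E'
from h import *
c=cam("top")
for r in ctrl.trace("top","offcut_round")[:4]+ctrl.trace("top","offcut_long")[:2]+ctrl.trace("top","offcut_step")[:2]:
    p=cloud(c,r["mask"]); print(round(r["conf"],2),np.round(r["uv"]),np.median(p,0).round(3))
E
```

```text
time_s: 20.48
position: [0.4642, -0.0214, 0.1724]
tool_rot: [-0.0, 0.742, 0.67, -0.0]
wrist_force: [-0.0, 0.2, -0.3]
opening: 0.4
gripper_force: 0.0
yaw 1.468 turn -0.0002 shares after turn [ 0.031 -0.06   0.812] pos [ 0.4642 -0.0214  0.1724] F [-0.   0.2 -0.3] op 0.4 t 20.475
0.68 [295. 157.] [ 0.757 -0.056  0.03 ]
0.5 [394. 246.] [ 0.491 -0.331  0.034]
0.5 [234. 161.] [0.743 0.128 0.029]
0.75 [403. 259.] [ 0.455 -0.368  0.029]
0.48 [403. 232.] [ 0.527 -0.368  0.024]
```

All three are in the bin. Descend on the bar.

```bash
python3 -m crank '[0.031,-0.06,0,0,0.2,0,0,0.2,0,0.2,0,0,0.25,0,0.2,0,0,0.2,0,0.2,0,0,0.1,0,0.2,0,0,0.05,0,0.2,0,0,0,0,0.2]'; python3 g.py .4575 -.017 .075 1.47
```

```text
time_s: 21.55
position: [0.4575, -0.0155, 0.0768]
tool_rot: [0.0, 0.742, 0.671, 0.0]
wrist_force: [-0.2, -0.4, -0.9]
opening: 0.401
gripper_force: 0.0
yaw 1.47 turn 0.0 shares after turn [-0.013  0.001  0.015] pos [ 0.4575 -0.0155  0.0768] F [-0.2 -0.4 -0.9] op 0.401 t 21.55
```

```bash
python3 -m crank '[0,0,0,0,1,0,0,0,0,1,0,0,0,0,1,0,0,0,0,1,0,0,0,0,1]'; python3 g.py .4575 -.017 .075 1.47
python3 - <<'E'
from math import *
# tool y = chest +x ; bar relative to hinge, r,phi0 ; shares per 5 deg step
r=hypot(.225,.006); a0=atan2(.006,.225)
for k in range(0,50,5):
    a,b=a0+radians(k),a0+radians(k+5)
    print(k+5,"ty",round(r*(cos(a)-cos(b))/.12,3),"tz",round(-r*(sin(b)-sin(a))/.12,3))
print(225*(1-cos(a0+radians(50))),r*sin(a0+radians(50))-.006)
E
```

```text
time_s: 22.18
position: [0.4578, -0.0155, 0.0773]
tool_rot: [0.0, 0.742, 0.671, 0.0]
wrist_force: [-1.7, -0.6, 6.1]
opening: 0.09
gripper_force: 58.6
yaw 1.47 turn 0.0 shares after turn [-0.012 -0.001  0.019] pos [ 0.4578 -0.0155  0.0773] F [-1.7 -0.6  6.1] op 0.09 t 22.175
5 ty 0.011 tz -0.163
10 ty 0.026 tz -0.162
15 ty 0.04 tz -0.159
20 ty 0.053 tz -0.155
25 ty 0.067 tz -0.149
30 ty 0.079 tz -0.143
35 ty 0.092 tz -0.136
40 ty 0.103 tz -0.127
45 ty 0.114 tz -0.118
50 ty 0.124 tz -0.107
85.0188167215817 0.1702167253598893
```

```bash
python3 -m crank '[0,0.011,-0.163,0,1,0,0.026,-0.162,0,1,0,0,0,0,1]'; python3 -m crank '[0,0.04,-0.159,0,1,0,0.053,-0.155,0,1,0,0,0,0,1]'
```

```text
time_s: 22.55
position: [0.462, -0.016, 0.1162]
tool_rot: [0.0, 0.742, 0.671, 0.0]
wrist_force: [0.9, 0.7, -3.9]
opening: 0.092
gripper_force: 58.9
time_s: 22.92
position: [0.4724, -0.017, 0.1531]
tool_rot: [-0.0, 0.742, 0.671, -0.0]
wrist_force: [-3.7, 0.0, -0.3]
opening: 0.086
gripper_force: 58.6
```

Forces are low and the bar is still held. Continuing to 50°.

```bash
python3 -m crank '[0,0.067,-0.149,0,1,0,0.079,-0.143,0,1,0,0.092,-0.136,0,1,0,0.103,-0.127,0,1,0,0,0,0,1]'; python3 -m crank '[0,0.114,-0.118,0,1,0,0.124,-0.107,0,1,0,0,0,0,1,0,0,0,0,1]'
python3 - <<'E'
from h import *
h=np.array([.682,-.0395]);s=ctrl.read_state();p=s["position"]
c=cam("scene"); cv2.imwrite("pics/s5.png",c["frame"])
for t in("lid","lid_handle"):
  for r in ctrl.trace("scene",t)[:1]:
    q=cloud(c,r["mask"]); e=np.array([.995,-.0998])
    X=np.c_[(q[:,:2]-h)@e,q[:,2]]; print(t,r["conf"],len(X),X.min(0),X.max(0))
    X=X[(X[:,0]<-.02)&(X[:,0]>-.13)&(X[:,1]>.1)]
    for _ in range(4):
        f=np.polyfit(X[:,0],X[:,1],1);d=abs(np.polyval(f,X[:,0])-X[:,1]); X=X[d<max(.006,np.median(d)*2)]
    print(len(X),"lid angle",np.degrees(np.arctan(-f[0])),f)
print("handle-based:",np.degrees(np.arctan2(p[2]+.0137-.085,(h-p[:2])@[.995,-.0998]))-1.5)
E
```

```text
time_s: 23.55
position: [0.5109, -0.0208, 0.2198]
tool_rot: [-0.002, 0.742, 0.671, -0.003]
wrist_force: [-21.7, 1.1, 15.4]
opening: 0.089
gripper_force: 59.7
time_s: 24.05
position: [0.5401, -0.0237, 0.248]
tool_rot: [-0.001, 0.742, 0.671, -0.002]
wrist_force: [-22.0, -0.2, 24.7]
opening: 0.087
gripper_force: 62.3
lid 0.61 12618 [-0.33976175 -0.00181195] [0.01013504 0.26544379]
9392 lid angle 49.021794622168905 [-1.15125257  0.102871  ]
lid_handle 0.83 12810 [-0.34091612 -0.0037626 ] [0.01041148 0.26544379]
9390 lid angle 49.018907211115675 [-1.15113539  0.10287625]
handle-based: 49.56182537727352
```

View pics/s5.png

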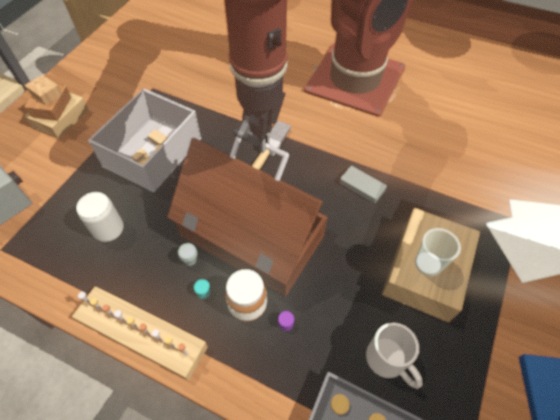

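Lid stands near 49° and the bar is gripped (scene (265,150)). I'll relieve the radial push and add about 0.7°.

```bash
python3 -m crank '[0,-0.015,-0.018,0,1,0,0,0,0,1,0,0,0,0,1]';python3 -m crank '[0,0.015,-0.013,0,1,0,0,0,0,1,0,0,0,0,1]'
cat > m.py <<'E'
from h import *
h=np.array([.682,-.0395]);e=np.array([.995,-.0998])
c=cam("scene")
r=ctrl.trace("scene","lid")[0]; q=cloud(c,r["mask"])
X=np.c_[(q[:,:2]-h)@e,q[:,2]];X=X[(X[:,0]<-.02)&(X[:,0]>-.13)&(X[:,1]>.1)]
for _ in range(4):
    f=np.polyfit(X[:,0],X[:,1],1);d=abs(np.polyval(f,X[:,0])-X[:,1]); X=X[d<max(.006,np.median(d)*2)]
p=ctrl.read_state()["position"]
print(len(X),"lid angle",np.degrees(np.arctan(-f[0])),f,"handle-based:",np.degrees(np.arctan2(p[2]+.0137-.085,(h-p[:2])@e))-1.5)
E
python3 m.py
```

```text
time_s: 24.58
position: [0.5402, -0.0237, 0.2485]
tool_rot: [-0.0, 0.742, 0.671, -0.0]
wrist_force: [-0.9, 1.8, 0.1]
opening: 0.087
gripper_force: 59.7
time_s: 24.95
position: [0.5423, -0.0239, 0.2502]
tool_rot: [-0.0, 0.742, 0.671, 0.0]
wrist_force: [2.4, 2.2, -4.6]
opening: 0.084
gripper_force: 59.3
9325 lid angle 49.802710564223176 [-1.18345376  0.1031787 ] handle-based: 50.33896411070116
```

```bash
python3 -m crank '[0,0,0,0,1,0,0,0,0,1,0,0,0,0,1,0,0,0,0,1]'; python3 -c "
from bench import ctrl
print(ctrl.close_job())"
```

```text
time_s: 25.55
position: [0.5422, -0.0239, 0.2503]
tool_rot: [-0.0, 0.742, 0.671, 0.0]
wrist_force: [4.6, 1.4, -7.1]
opening: 0.09
gripper_force: 59.0
the job is handed in; nothing more can be done
None
```

All three offcuts are in the bin and the gripper is holding the lid open at about 50° (measured 49.8–50.3°); I handed the job in at about 26 s, and no verdict came back.

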